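# Put the driver away and shut the kit drawer

### The job

One of the two small grey drawer units on the bench has its drawer standing open. Lay the black power driver flat in the empty front bay of that drawer, then gently push the drawer fully home until it seats at its catch. Do not drop the driver or slam the drawer, keep the other drawer shut, and leave the dish, the bottle and the phone where they are.

Things in the scene. Friction and masses are not known exactly. Their poses are not given: they have to be found in the camera images.
- kit: The unit whose drawer stands open: painted grey steel bench drawer unit, 220 deep x 200 wide x 85 high (mm), fixed to the bench. Origin: centre of its underside, on the bench; x points from its front to its back, z up. Its drawer slides out along its -x. Left and right places are swapped with the other unit at random.
- kit_drawer (a joint): How far the drawer of kit stands open, m: 0 = seated home, 0.14 = out to the stop; starts at 0.115 to 0.135. It slides with 1 N of friction plus light damping. A spring roller catch resists the last part: it takes a push of about 6 to 7 N, greatest at about 14 mm open and easing to little at 6 mm; from about 4 mm it pulls the drawer in to 0 by itself and holds it there with about 4 N. A drawer let go at 5 to 14 mm is not seated.
- kit_lip (a point): Middle of the outer (robot-side) face of the steel lip pull on the front of the open drawer; moves with the drawer; axes as kit. The lip is 70 wide, 10 high, and stands 16 mm out from the drawer's flat front (12 thick, 196 wide, spanning 5 to 80 mm above the bench); the point lies 65 mm above the bench.
- kit_bay (a point): Centre of the floor of the empty front bay of the open drawer, 15 mm above the bench; moves with the drawer; axes as kit. The bay is 95 mm along x and 168 mm along y (across the drawer). The front rises 65 mm above this floor, the side walls 40 mm, the divider at the back of the bay 20 mm. Behind the divider black spare packs fill the rear bay. The drawer wall in front is at x = -47.5 mm, the divider at +47.5 mm; at the start the whole bay is clear of the unit's top.
- driver: Black pen-type power driver, 110 g (may vary), lying on the bench. Handle: rounded bar 105 long (x) x 24 wide (y) x 22 high (z) mm; nose 16 mm across and 6 long, then a 7 mm round steel shaft 34 long, both along +x. Origin: centre of the handle, on its axis (11 mm above whatever it lies on). The driver reaches from x = -52.5 to x = +92.5 mm (its middle is at x = +20), so it fits the bay only lying across the drawer, shaft to either side.
- spare: The other unit, same make, drawer shut: painted grey steel bench drawer unit, 220 deep x 200 wide x 85 high (mm), fixed to the bench. Origin: centre of its underside, on the bench; x points from its front to its back, z up. 
- spare_drawer (a joint): Opening of the drawer of spare, m; 0 = shut, as it starts; held by the same catch.
- dish: Steel bowl, 100 mm across, 25 high, loose. Origin: centre of its underside.
- bottle: White bottle, 48 mm across, 130 high, loose. Origin: centre of its underside.
- phone: Black phone lying flat, 140 x 69 x 8 mm, loose. Origin: centre of its underside.
Not all that is in view belongs to the job. Several things have the shape of the driver; the one meant has the colours described above.

How it is judged:
By the outcome, as a careful person would: the job done as asked, in the order asked, and still so for the second after the job is handed in, with the robot touching nothing.
It also fails if it takes over 61 s, if anything falls off the work surface, if the arm or the gripper's body presses on something with over 40 N, if the wrist force passes 120 N, or if a joint passes its speed limit or range.

### The arm

A 7-joint arm with a two-finger parallel gripper is mounted at the origin on the work surface. World frame = base frame: x ahead of the robot, y to its left, z up, the work surface at z = 0. Lengths are in m, angles in rad, forces in N, time in s.
With the tool pointing down it reaches from about 0.4 to 0.875 m from the base axis. Payload 4.4 kg.
Tool frame: the origin (TCP) lies midway between the tips of the shut fingers; the grasp point (between the pads) lies 19 mm behind it; z points along the fingers, y is the line along which they close (so a half turn about z gives the same grasp; the last joint's range is limited). The gripper opens to 85 mm and grips with 20 to 120 N. Pads are 22 mm wide; open, the fingers measure 114 mm over their backs; the gripper's body (76 mm by 85 mm) begins 54 mm behind the grasp point. The pads swing forward as they close: fully open they stand 13 mm farther back than shut.
Start: joints at [1.097, 0.628, 0.038, 1.517, -0.027, 0.996, -0.02], TCP at [0.258, -0.597, 0.231] pointing down, gripper open.
Joint ranges: [-3.06, 3.06], [-0.37, 2.12], [-1.25, 1.32], [0.18, 2.47], [-1.1, 4.24], [0.23, 1.98], [-2.94, 2.94]. Speed limits (rad/s): [2.57, 2.57, 3.14, 3.14, 3.14, 3.14, 3.14].

### API

Orientations are given as a unit quaternion [w, x, y, z].
In Python, from station import monitor, capture, job, find_in gives the robot as it stands.
- The arm moves only by the tool servo_tool, never from a script. Its arguments are lists of equal length, an entry for each row: "xyz": the shift along the tool's x, y, z each as a share of 0.15 m, from -1 to 1, a list of three; "dr": the turn, a rotation vector about the tool's x, y, z each as a share of 90 degrees, from -1 to 1, a list of three; "grip": the opening, from -1 (shut) to 1 (fully open), so that 0 is half open. In form: {"xyz": [[dx, dy, dz], ...], "dr": [[wx, wy, wz], ...], "grip": [grip, ...]}. A call has 1 to 20 rows; each row is the pose to reach, as a shift and turn from the pose commanded when the call began, along the tool's axes at that moment; what a row does not reach only later rows make up. A row lasts 1/12 s, in which the tool goes at most 41.7 mm and 7.16 degrees, less where a joint would pass 70% of its speed; a pose out of reach is approached as far as the arm can. A call with a number of a shift or a turn outside -1 to 1 is refused whole. A call with a gripper value outside its range is refused whole. The fingers move at their own pace and stop on an object; "grip_force" is the grip in N (left out, the last holds). Time passes only in rows, so rows that repeat a pose let the fingers close. It gives the time, the measured TCP pose, the force, the opening and the grip force at its end, in the units of the state.
- monitor.read_state(): the state, without advancing time (a new reading comes with each control period).
- capture(name): name is "side" or "top"; returns a dict with "img" (420x560x3 uint8, red, green, blue), "camera_matrix" (3x3 intrinsics, pixels), "R" (3x3) and "t" (3): a world point X has camera coordinates R X + t. Camera axes: x right, y down, z forward; pixel columns grow to the right and rows downward; lengths in m; the calibration is good to about 2 mm. A picture is of the moment at which its call begins. There is no depth.
- job.job_done(): hands the job in; it is judged then, once.
Trained networks look in a picture, given as the dict that the camera call returned (one of the last four; its "shot" number tells which), for a name from the list of things; names that differ only in an ending like _2 or _b are one class to them, and where a whole thing is asked for, a point or a joint stands for the part that bears it (a point fixed in the world has none). Each returns a list of dicts, best first, with "score" (0 to 1); they miss things now and then, are a little off and sometimes report something else, mostly with a low value. They report only what shows in the picture. A call takes as long as a camera call. They do not tell look-alikes from the thing itself.
- find_in(label, picture): "rect" ([left, top, width, height] in pixels, round what is visible of it).
The state is a dict: "time": time; "joints": joint angles; "qd": joint speeds; "effort": joint torques, N m; "position": TCP position; "tcp_rot": TCP orientation; "ft_force": force on the tool from outside, world axes, zero at the start; "torque": the same for the moment, N m; "opening": finger opening in m; "finger_force": force on a finger pad.
Only numpy, scipy, OpenCV 4.12 (cv2) and the standard library are available. Lean on these libraries where they do the work, as an engineer would, in place of code of your own. Each camera call takes 0.05 s, during which the arm holds its last target. There are 200 camera calls.

## Working session

There is one attempt and no reset: what is moved stays moved. The work goes in short steps, Python scripts to look and compute and a tool call to move; the robot and the scene stay as the last step left them, time stands still between calls to the robot, and variables do not carry over. Pictures are saved under pics/ and viewed, at most 10 in all, crops included, and the job is handed in when it is done.

Besides the shell and the picture viewer there is one more tool, called after "Request:" as name(argument=value, ...) on one line, values as JSON. servo_tool: Moves the arm, as the interface text tells. Shift numbers are shares of 0.15 m and turn numbers shares of 90 degrees, none past 1 either way. Its arguments: {"type":"object","properties":{"xyz":{"type":"array","items":{"type":"array","items":{"type":"number"}}},"dr":{"type":"array","items":{"type":"array","items":{"type":"number"}}},"grip":{"type":"array","items":{"type":"number"}},"grip_force":{"type":"number"}},"required":["xyz","dr","grip"]}

```bash
mkdir -p pics; cat > h.py <<'E'
import numpy as np,cv2
from station import monitor,capture,job,find_in
def save(c,n): cv2.imwrite('pics/'+n,cv2.cvtColor(c['img'],cv2.COLOR_RGB2BGR))
def proj(c,X):
    p=c['camera_matrix']@(c['R']@np.array(X,float)+c['t']); return p[:2]/p[2]
def ray(c,u,v):
    d=c['R'].T@np.linalg.solve(c['camera_matrix'],np.array([u,v,1.])); return -c['R'].T@c['t'],d
def onz(c,u,v,z):
    o,d=ray(c,u,v); return o+d*(z-o[2])/d[2]
def tri(c1,p1,c2,p2):
    o1,d1=ray(c1,*p1);o2,d2=ray(c2,*p2)
    d1/=np.linalg.norm(d1);d2/=np.linalg.norm(d2)
    s=np.linalg.lstsq(np.stack([d1,-d2],1),o2-o1,rcond=None)[0]
    a=o1+s[0]*d1;b=o2+s[1]*d2
    return (a+b)/2,np.linalg.norm(a-b)
E
python3 - <<'E'
from h import *
import pickle
s=monitor.read_state();print({k:np.round(v,3) for k,v in s.items()})
for n in('top','side'):
    c=capture(n);save(c,n+'0.png');pickle.dump(c,open(n+'0.pkl','wb'))
    print(n,c['camera_matrix'].round(1).tolist(),(-c['R'].T@c['t']).round(3),c['R'].round(2).tolist())
    for l in('kit','kit_lip','driver','dish','bottle','phone'):
        print(l,[(np.round(d['rect']).tolist(),round(d['score'],2)) for d in find_in(l,c)])
E
```

```text
{'time': np.float64(0.0), 'joints': array([ 1.097,  0.629,  0.038,  1.518, -0.027,  0.996, -0.02 ]), 'qd': array([-0.   ,  0.   , -0.   , -0.001, -0.   ,  0.001,  0.001]), 'effort': array([-1.0000e-03, -5.6341e+01,  1.2250e+00, -1.9345e+01,  1.1000e-02,
        1.0000e-02, -0.0000e+00]), 'position': array([ 0.258, -0.596,  0.23 ]), 'tcp_rot': array([-0.001,  0.979,  0.202, -0.   ]), 'ft_force': array([-0.015,  0.148,  0.331]), 'torque': array([-0.01 , -0.005, -0.02 ]), 'finger_force': np.float64(0.0), 'opening': np.float64(0.085)}
top [[486.6, 0.0, 280.2], [0.0, 486.6, 208.2], [0.0, 0.0, 1.0]] [0.39  0.118 1.805] [[-0.01, -1.0, -0.01], [-1.0, 0.01, -0.08], [0.08, 0.01, -1.0]]
kit [([335.0, 104.0, 56.0, 103.0], 0.67)]
kit_lip [([338.0, 164.0, 52.0, 49.0], 0.8), ([218.0, 223.0, 14.0, 12.0], 0.62)]
driver [([139.0, 188.0, 35.0, 24.0], 0.77), ([200.0, 169.0, 6.0, 40.0], 0.67), ([316.0, 232.0, 26.0, 10.0], 0.65), ([265.0, 261.0, 17.0, 21.0], 0.62), ([275.0, 222.0, 25.0, 14.0], 0.58)]
dish [([403.0, 201.0, 26.0, 21.0], 0.61)]
bottle [([216.0, 220.0, 18.0, 18.0], 0.45)]
phone [([397.0, 257.0, 31.0, 38.0], 0.58)]
side [[490.1, 0.0, 277.6], [0.0, 490.1, 207.0], [0.0, 0.0, 1.0]] [0.099 1.033 1.024] [[-0.91, -0.4, -0.02], [-0.27, 0.64, -0.72], [0.3, -0.66, -0.69]]
kit [([195.0, 106.0, 122.0, 72.0], 0.68)]
kit_lip [([258.0, 126.0, 60.0, 53.0], 0.87)]
driver [([173.0, 276.0, 54.0, 18.0], 0.83), ([161.0, 320.0, 13.0, 54.0], 0.83), ([324.0, 232.0, 39.0, 42.0], 0.81), ([298.0, 210.0, 9.0, 39.0], 0.62), ([315.0, 180.0, 16.0, 28.0], 0.49)]
dish [([318.0, 115.0, 27.0, 23.0], 0.77)]
bottle [([257.0, 248.0, 14.0, 41.0], 0.91)]
phone [([372.0, 139.0, 42.0, 24.0], 0.6)]
```

View pics/top0.png

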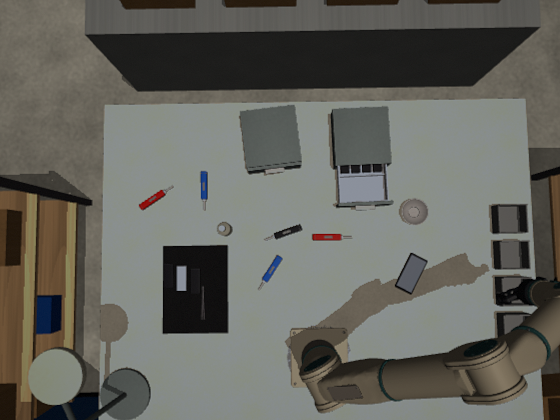

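View pics/side0.png

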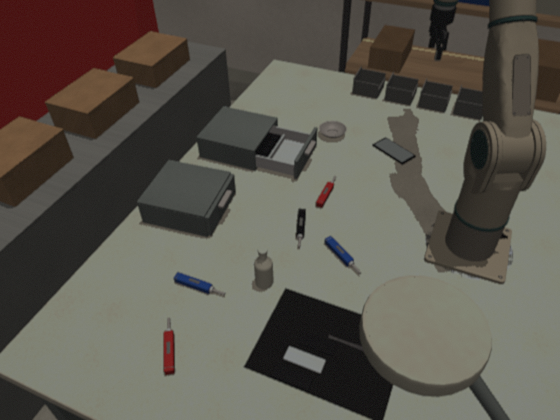

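Top view: the open drawer is at (362,185) and its unit (kit) at (360,135). The spare unit is at (271,138).
Driver look-alikes in top: black (287,232), red (327,237), blue (270,270), blue (204,187), red (153,198). In side, black is at (301,222). I choose the black one and check it in a close crop.

```bash
python3 - <<'E'
from h import *
import pickle
t=pickle.load(open('top0.pkl','rb'));s=pickle.load(open('side0.pkl','rb'))
f=lambda c,x,y,w,h,k:cv2.resize(c['img'][y:y+h,x:x+w],None,fx=k,fy=k,interpolation=cv2.INTER_CUBIC)
A=f(t,255,100,150,150,4)[:600,:600]
# left: top (255..405,100..250) x2.6 ; right: side (190..340,100..250)
A=np.hstack([f(t,255,150,80,100,5)[:,:400],f(s,250,120,80,100,5)])
cv2.imwrite('pics/crop0.png',A[:,:,::-1])
B=np.hstack([f(t,325,100,72,115,5),f(s,245,115,80,115,5)])[:600]
cv2.imwrite('pics/crop1.png',B[:,:,::-1])
E
```

```text
(no output)
```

View pics/crop0.png

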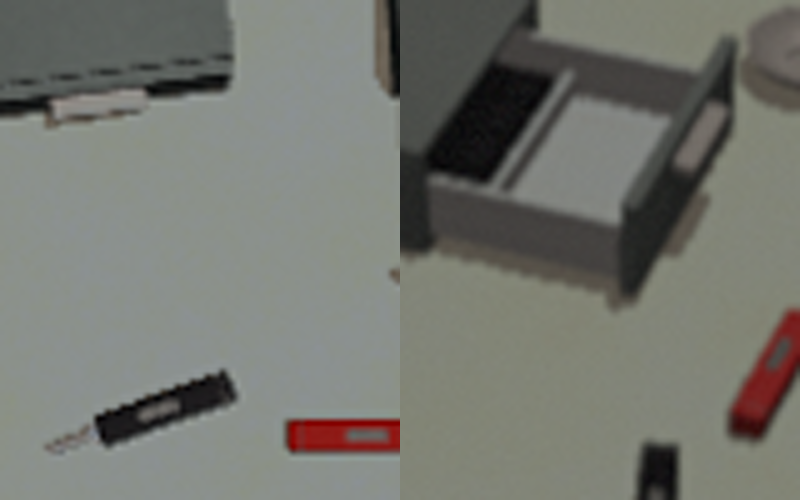

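View pics/crop1.png

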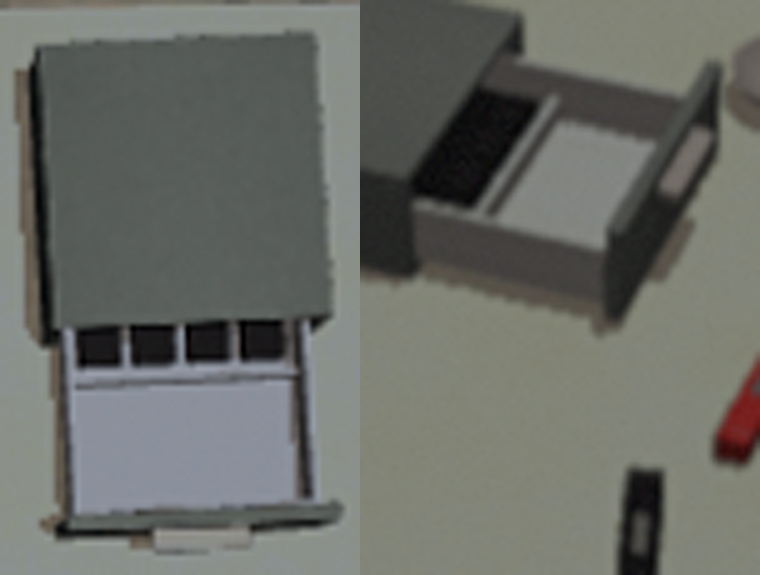

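The crops confirm the black driver: handle from (275,236) to (301,227) in top, shaft tip at (264,240). The drawer's bay is empty, with the lip at about (366,209) in top. Next I compute poses.

```bash
python3 - <<'E'
from h import *
import pickle
t=pickle.load(open('top0.pkl','rb'));s=pickle.load(open('side0.pkl','rb'))
def mask(c,x,y,w,h,th):
    g=c['img'][y:y+h,x:x+w].max(2)
    n,l,st,ce=cv2.connectedComponentsWithStats((g<th).astype(np.uint8))
    i=1+np.argmax(st[1:,4]); m=(l==i).astype(np.uint8)
    r=cv2.minAreaRect(cv2.findContours(m,0,2)[0][0])
    print(st[i],ce[i]+[x,y],r)
    return ce[i]+[x,y]
a=mask(t,262,218,44,28,75);b=mask(s,290,203,20,45,75)
print('driver',tri(t,a,s,b))
for p in((275,235.6),(301.4,227.4),(264,240)): print('drv z.02/.011',onz(t,*p,.018).round(4))
P=lambda x,y:(325+x/5-.4,100+y/5-.4)
Q=lambda x,y:(245+(x-360)/5-.4,115+y/5-.4)
for n,p,z in(('frontL',(58,517),.08),('frontR',(340,507),.08),('roofFL',(50,332),.085),('roofFR',(330,316),.085),('roofBR',(316,34),.085),('roofBL',(37,46),.085),('lipL',(155,548),.065),('lipR',(251,546),.065),('bayBL',(76,387),.025),('bayBR',(296,377),.025)):
    print(n,onz(t,*P(*p),z).round(4))
print('lip tri',tri(t,P(203,540),s,Q(686,160)))
print('roofFL? tri frontR',tri(t,P(340,507),s,Q(716,68)),'frontL',tri(t,P(58,519),s,Q(612,232)))
E
```

```text
[ 12   6  28  15 161] [287.66459627 231.04968944] ((25.527694702148438, 13.078458786010742), (6.2681121826171875, 28.123300552368164), 70.55996704101562)
[  6   6  10  30 215] [300.68837209 222.42325581] ((10.614706039428711, 20.50882339477539), (7.899739742279053, 29.451457977294922), 4.39870548248291)
driver (array([0.4552997 , 0.10654428, 0.01259636]), np.float64(0.0027871010835224474))
drv z.02/.011 [0.4378 0.1528 0.018 ]
drv z.02/.011 [0.4665 0.0555 0.018 ]
drv z.02/.011 [0.4222 0.1934 0.018 ]
frontL [ 0.5488 -0.0676  0.08  ]
frontR [ 0.553  -0.2681  0.08  ]
roofFL [ 0.6811 -0.0645  0.085 ]
roofFR [ 0.6895 -0.2643  0.085 ]
roofBR [ 0.8951 -0.261   0.085 ]
roofBL [ 0.8896 -0.06    0.085 ]
lipL [ 0.5269 -0.1381  0.065 ]
lipR [ 0.5273 -0.2069  0.065 ]
bayBL [ 0.65   -0.0891  0.025 ]
bayBR [ 0.6549 -0.2512  0.025 ]
lip tri (array([ 0.53450405, -0.17091771,  0.06969208]), np.float64(0.00584212786407404))
roofFL? tri frontR (array([ 0.55394087, -0.26951537,  0.07304811]), np.float64(0.0005997989601165581)) frontL (array([ 0.54692047, -0.06733449,  0.08290729]), np.float64(0.00046593807164721843))
```

```bash
cat >> h.py <<'E'
def yaw(s):
    w,x,y,z=s['tcp_rot']; return np.degrees(np.arctan2(2*(x*y+w*z),1-2*(y*y+z*z)))
def plan(p,a,wps):
    """tool-down waypoints (x,y,z,yaw deg of tool x) -> shares"""
    p=np.array(p,float)
    for *q,b in wps:
        d=np.array(q)-p; r=np.radians(a); c,s=np.cos(r),np.sin(r)
        sh=np.array([c*d[0]+s*d[1],s*d[0]-c*d[1],-d[2]])/.15
        print('xyz',sh.round(3),'dr z',round(-(b-a)/90,3),'rows>=',int(np.ceil(max(np.linalg.norm(d)/.0417,abs(b-a)/7.16))))
        p=np.array(q);a=b
E
python3 - <<'E'
from h import *
s=monitor.read_state();print(s['position'],yaw(s))
plan(s['position'],yaw(s),[(.375,-.5,.23,35),(.46,-.38,.23,50),(.505,-.25,.23,63),(.53,-.12,.23,77),(.52,.02,.2,92),(.455,.1065,.11,108)])
E
```

```text
[ 0.25783137 -0.59671697  0.23136077] 23.363672850614496
xyz [ 0.973 -0.282  0.009] dr z -0.129 rows>= 4
xyz [ 0.923 -0.33  -0.   ] dr z -0.167 rows>= 4
xyz [ 0.857 -0.327 -0.   ] dr z -0.144 rows>= 4
xyz [ 0.848 -0.245 -0.   ] dr z -0.156 rows>= 4
xyz [ 0.894 -0.275  0.2  ] dr z -0.167 rows>= 4
xyz [ 0.591 -0.413  0.6  ] dr z -0.178 rows>= 4
```

Request:
servo_tool(xyz=[[0.97, -0.28, 0], [0.97, -0.28, 0], [0.97, -0.28, 0], [0.97, -0.28, 0], [0.97, -0.28, 0], [0.97, -0.28, 0]], dr=[[0, 0, -0.13], [0, 0, -0.13], [0, 0, -0.13], [0, 0, -0.13], [0, 0, -0.13], [0, 0, -0.13]], grip=[1, 1, 1, 1, 1, 1])

```text
time: 1.2
position: [0.3768, -0.4988, 0.2314]
tcp_rot: [-0.0, 0.953, 0.303, 0.0]
ft_force: [-0.3, 0.0, -0.2]
opening: 0.0856
finger_force: 0.0
```

Request:
servo_tool(xyz=[[0.92, -0.33, 0], [0.92, -0.33, 0], [0.92, -0.33, 0], [0.92, -0.33, 0], [0.92, -0.33, 0], [0.92, -0.33, 0]], dr=[[0, 0, -0.17], [0, 0, -0.17], [0, 0, -0.17], [0, 0, -0.17], [0, 0, -0.17], [0, 0, -0.17]], grip=[1, 1, 1, 1, 1, 1])

```text
time: 1.7
position: [0.4591, -0.3809, 0.2314]
tcp_rot: [0.0, 0.905, 0.426, -0.0]
ft_force: [-1.5, -0.5, 0.2]
opening: 0.0852
finger_force: 0.0
```

Request:
servo_tool(xyz=[[0.86, -0.33, 0], [0.86, -0.33, 0], [0.86, -0.33, 0], [0.86, -0.33, 0], [0.86, -0.33, 0], [0.86, -0.33, 0]], dr=[[0, 0, -0.14], [0, 0, -0.14], [0, 0, -0.14], [0, 0, -0.14], [0, 0, -0.14], [0, 0, -0.14]], grip=[1, 1, 1, 1, 1, 1])

```text
time: 2.2
position: [0.5026, -0.2519, 0.2314]
tcp_rot: [0.001, 0.853, 0.521, -0.001]
ft_force: [0.4, -0.6, 1.0]
opening: 0.0857
finger_force: 0.0
```

Request:
servo_tool(xyz=[[0.85, -0.24, 0], [0.85, -0.24, 0], [0.85, -0.24, 0], [0.85, -0.24, 0], [0.85, -0.24, 0], [0.85, -0.24, 0]], dr=[[0, 0, -0.16], [0, 0, -0.16], [0, 0, -0.16], [0, 0, -0.16], [0, 0, -0.16], [0, 0, -0.16]], grip=[1, 1, 1, 1, 1, 1])

```text
time: 2.7
position: [0.5289, -0.1229, 0.2312]
tcp_rot: [0.001, 0.782, 0.624, -0.001]
ft_force: [0.0, -0.4, 0.0]
opening: 0.0855
finger_force: 0.0
```

Request:
servo_tool(xyz=[[0.89, -0.27, 0.2], [0.89, -0.27, 0.2], [0.89, -0.27, 0.2], [0.89, -0.27, 0.2], [0.89, -0.27, 0.2], [0.89, -0.27, 0.2]], dr=[[0, 0, -0.17], [0, 0, -0.17], [0, 0, -0.17], [0, 0, -0.17], [0, 0, -0.17], [0, 0, -0.17]], grip=[1, 1, 1, 1, 1, 1])

```text
time: 3.2
position: [0.5192, 0.0167, 0.201]
tcp_rot: [0.0, 0.691, 0.722, -0.001]
ft_force: [-0.5, -1.2, -0.1]
opening: 0.0856
finger_force: 0.0
```

Request:
servo_tool(xyz=[[0.59, -0.41, 0.6], [0.59, -0.41, 0.6], [0.59, -0.41, 0.6], [0.59, -0.41, 0.6], [0.59, -0.41, 0.6], [0.59, -0.41, 0.6], [0.59, -0.41, 0.6], [0.59, -0.41, 0.6]], dr=[[0, 0, -0.18], [0, 0, -0.18], [0, 0, -0.18], [0, 0, -0.18], [0, 0, -0.18], [0, 0, -0.18], [0, 0, -0.18], [0, 0, -0.18]], grip=[1, 1, 1, 1, 1, 1, 1, 1])

```text
time: 3.87
position: [0.4556, 0.1027, 0.1122]
tcp_rot: [0.001, 0.583, 0.812, 0.001]
ft_force: [0.0, 0.4, -0.1]
opening: 0.0855
finger_force: 0.0
```

```bash
python3 - <<'E'
from h import *
s=monitor.read_state();print(s['time'],s['position'],yaw(s),s['tcp_rot'],s['joints'].round(2))
c=capture('side');t=capture('top')
x,y,w,h=250,140,100,140
A=cv2.resize(c['img'][y:y+h,x:x+w],None,fx=4,fy=4,interpolation=2)
B=cv2.resize(t['img'][150:290,240:340],None,fx=4,fy=4,interpolation=2)
cv2.imwrite('pics/g1.png',np.hstack([A,B])[:,:,::-1])
p=s['position'];print('TCP pix',proj(c,p),proj(t,p))
plan(p,yaw(s),[(.4553,.1065,.006,108)])
E
```

```text
3.8667 [0.45561834 0.10269972 0.1121764 ] 108.60820731134103 [1.37851920e-03 5.83481582e-01 8.12124985e-01 5.92703942e-04] [-0.08  0.58 -0.3   2.12  0.36  0.48 -0.32]
TCP pix [302.11693223 196.13765913] [288.81183889 229.54160289]
xyz [0.025 0.006 0.708] dr z 0.007 rows>= 3
```

View pics/g1.png

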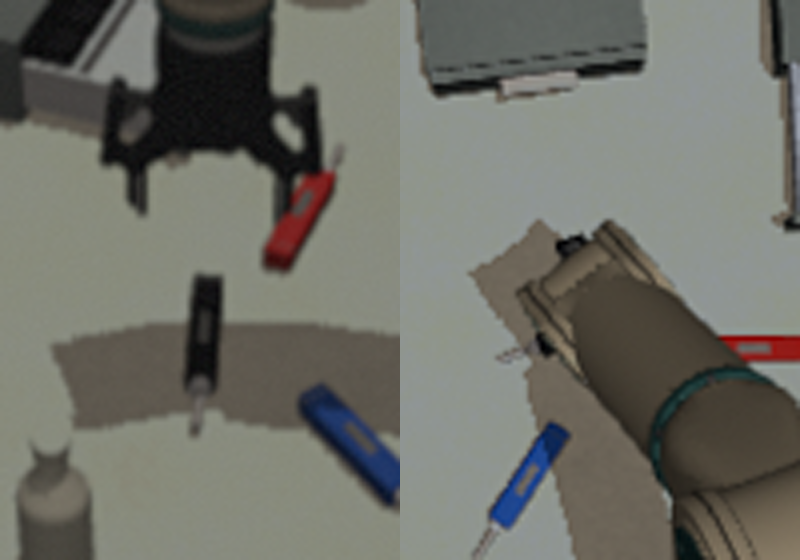

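The gripper straddles the black handle: driver at about (301,222) in the side picture, fingers on both sides. The blue and red neighbours are clear. I go down.

Request:
servo_tool(xyz=[[0.02, 0, 0.2], [0.02, 0, 0.4], [0.02, 0, 0.55], [0.02, 0, 0.63], [0.02, 0, 0.68], [0.02, 0, 0.7], [0.02, 0, 0.7], [0.02, 0, 0.7]], dr=[[0, 0, 0], [0, 0, 0], [0, 0, 0], [0, 0, 0], [0, 0, 0], [0, 0, 0], [0, 0, 0], [0, 0, 0]], grip=[1, 1, 1, 1, 1, 1, 1, 1])

```text
time: 4.63
position: [0.4531, 0.1072, 0.0065]
tcp_rot: [0.0, 0.582, 0.813, 0.0]
ft_force: [0.4, -0.5, 0.8]
opening: 0.0854
finger_force: 0.0
```

Request:
servo_tool(xyz=[[0, 0, 0], [0, 0, 0], [0, 0, 0], [0, 0, 0], [0, 0, 0], [0, 0, 0], [0, 0, 0], [0, 0, 0], [0, 0, 0], [0, 0, 0], [0, 0, 0], [0, 0, 0]], dr=[[0, 0, 0], [0, 0, 0], [0, 0, 0], [0, 0, 0], [0, 0, 0], [0, 0, 0], [0, 0, 0], [0, 0, 0], [0, 0, 0], [0, 0, 0], [0, 0, 0], [0, 0, 0]], grip=[0.2, -0.2, -0.6, -1, -1, -1, -1, -1, -1, -1, -1, -1], grip_force=35)

```text
time: 5.63
position: [0.4528, 0.1079, 0.0067]
tcp_rot: [0.0, 0.582, 0.813, 0.0]
ft_force: [-0.1, -1.0, 5.8]
opening: 0.0234
finger_force: 35.0
```

Request:
servo_tool(xyz=[[0, 0, -0.1], [0, 0, -0.25], [0, 0, -0.5], [0, 0, -0.75], [0, 0, -0.95], [0, 0, -0.95], [0, 0, -0.95]], dr=[[0, 0, 0], [0, 0, 0], [0, 0, 0], [0, 0, 0], [0, 0, 0], [0, 0, 0], [0, 0, 0]], grip=[-1, -1, -1, -1, -1, -1, -1])

```text
time: 6.22
position: [0.4534, 0.1076, 0.1502]
tcp_rot: [0.001, 0.582, 0.813, 0.001]
ft_force: [-0.2, 0.4, -1.7]
opening: 0.0231
finger_force: 34.7
```

```bash
python3 - <<'E'
from h import *
s=monitor.read_state();p=s['position'];print(s['time'],p,yaw(s),s['opening'],s['ft_force'])
c=capture('side');save(c,'g2.png')
t=capture('top')
def tip(c,o):
    q=proj(c,o);return q
print(proj(c,p),proj(t,p))
a=np.radians(108)
for d in(-.0525,0,.0525,.0925):
    X=p+np.array([np.cos(a)*d,np.sin(a)*d,.005]);print(d,proj(c,X).round(1),proj(t,X).round(1))
A=cv2.resize(c['img'][150:250,240:340],None,fx=4,fy=4,interpolation=2)
B=cv2.resize(t['img'][180:280,240:340],None,fx=4,fy=4,interpolation=2)
cv2.imwrite('pics/g2.png',np.hstack([A,B])[:,:,::-1])
plan(p,yaw(s),[(.52,.0,.17,96),(.55,-.12,.17,94),(.6085,-.188,.17,91.6)])
E
```

```text
6.2167 [0.45339063 0.10761704 0.15015661] 108.81560281872991 0.023121384715354618 [-0.23933741  0.39840191 -1.69233867]
[302.43378087 187.07245099] [287.4728075 229.7835876]
-0.0525 [303.7 173.2] [302.1 224.7]
0 [302.5 185.7] [287.5 229.7]
0.0525 [301.1 198.9] [272.8 234.7]
0.0925 [300.1 209.6] [261.6 238.5]
xyz [-0.822  0.189 -0.132] dr z 0.142 rows>= 4
xyz [-0.817  0.115 -0.   ] dr z 0.022 rows>= 3
xyz [-0.479  0.357 -0.   ] dr z 0.027 rows>= 3
```

View pics/g2.png

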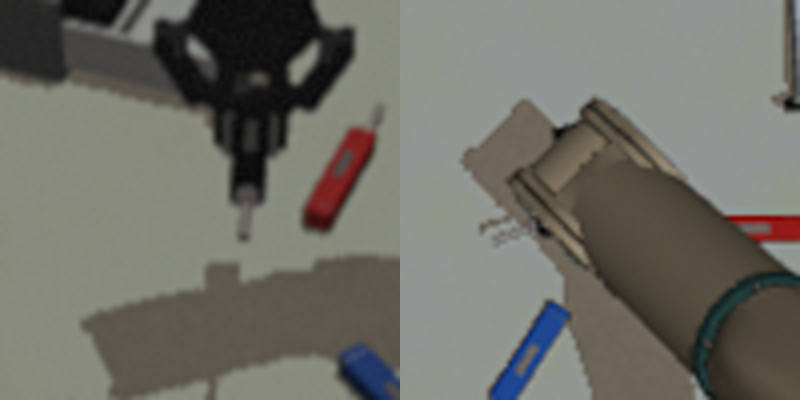

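Driver is held level and centred; the shaft tip at side (301,210) matches the prediction. I carry it over the drawer.

Request:
servo_tool(xyz=[[-0.2, 0.05, -0.03], [-0.4, 0.09, -0.07], [-0.6, 0.14, -0.1], [-0.82, 0.19, -0.13], [-0.82, 0.19, -0.13], [-0.82, 0.19, -0.13]], dr=[[0, 0, 0.04], [0, 0, 0.07], [0, 0, 0.1], [0, 0, 0.14], [0, 0, 0.14], [0, 0, 0.14]], grip=[-1, -1, -1, -1, -1, -1])

```text
time: 6.82
position: [0.5189, -0.0017, 0.1664]
tcp_rot: [-0.001, 0.669, 0.743, -0.001]
ft_force: [-0.8, 0.9, -1.2]
opening: 0.0233
finger_force: 34.7
```

Request:
servo_tool(xyz=[[-0.2, 0.03, 0], [-0.4, 0.06, 0], [-0.6, 0.09, 0], [-0.82, 0.115, 0], [-0.82, 0.115, 0], [-0.82, 0.115, 0]], dr=[[0, 0, 0.02], [0, 0, 0.02], [0, 0, 0.02], [0, 0, 0.02], [0, 0, 0.02], [0, 0, 0.02]], grip=[-1, -1, -1, -1, -1, -1])

```text
time: 7.32
position: [0.5485, -0.1209, 0.1665]
tcp_rot: [-0.001, 0.68, 0.733, -0.001]
ft_force: [0.0, 1.1, -1.0]
opening: 0.0234
finger_force: 34.7
```

Request:
servo_tool(xyz=[[-0.16, 0.12, 0], [-0.32, 0.24, 0], [-0.48, 0.36, 0], [-0.48, 0.36, 0], [-0.48, 0.36, 0], [-0.48, 0.36, 0]], dr=[[0, 0, 0.03], [0, 0, 0.03], [0, 0, 0.03], [0, 0, 0.03], [0, 0, 0.03], [0, 0, 0.03]], grip=[-1, -1, -1, -1, -1, -1])

```text
time: 7.82
position: [0.6083, -0.1843, 0.1672]
tcp_rot: [-0.002, 0.695, 0.719, -0.0]
ft_force: [0.6, 0.4, -1.1]
opening: 0.023
finger_force: 34.8
```

```bash
python3 - <<'E'
from h import *
s=monitor.read_state();p=s['position'];print(s['time'],p,yaw(s),s['opening'],s['ft_force'],s['joints'].round(2))
plan(p,yaw(s),[(.6085,-.190,.075,91.6),(.6085,-.190,.023,91.6)])
c=capture('side');t=capture('top')
A=cv2.resize(c['img'][90:210,230:340],None,fx=3.6,fy=3.6,interpolation=2)
B=cv2.resize(t['img'][100:220,300:405],None,fx=3.6,fy=3.6,interpolation=2)
cv2.imwrite('pics/g3.png',np.hstack([A,B])[:,:,::-1])
E
```

```text
7.8167 [ 0.60826421 -0.18431551  0.16720698] 91.9485100969319 0.022968991179138542 [ 0.6221137   0.38815606 -1.0545484 ] [ 0.51  0.71 -0.45  1.61  0.36  0.9  -0.03]
xyz [-0.038  0.     0.615] dr z 0.004 rows>= 3
xyz [0.    0.    0.347] dr z -0.0 rows>= 2
```

View pics/g3.png

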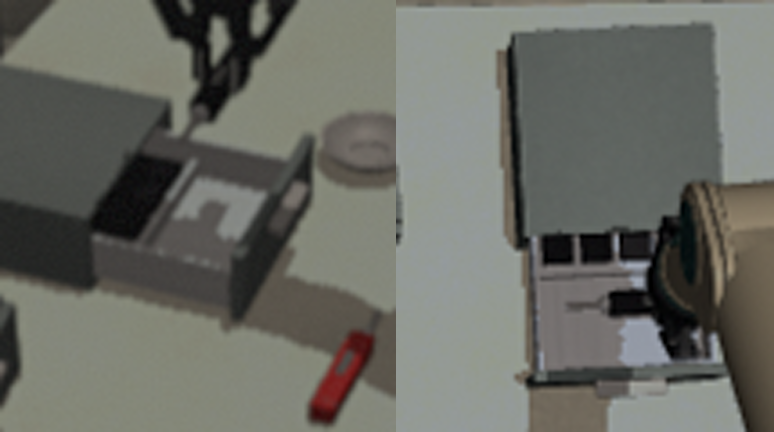

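Driver hangs level over the bay, parallel to the drawer front; corrected for perspective it sits mid-bay. I lower it in two stages.

Request:
servo_tool(xyz=[[-0.03, 0, 0.15], [-0.03, 0, 0.3], [-0.03, 0, 0.45], [-0.03, 0, 0.6], [-0.03, 0, 0.7], [-0.03, 0, 0.78], [-0.03, 0, 0.83], [-0.03, 0, 0.86], [-0.03, 0, 0.88], [-0.03, 0, 0.88], [-0.03, 0, 0.88]], dr=[[0, 0, 0], [0, 0, 0], [0, 0, 0], [0, 0, 0], [0, 0, 0], [0, 0, 0], [0, 0, 0], [0, 0, 0], [0, 0, 0], [0, 0, 0], [0, 0, 0]], grip=[-1, -1, -1, -1, -1, -1, -1, -1, -1, -1, -1])

```text
time: 8.83
position: [0.6099, -0.1919, 0.037]
tcp_rot: [0.001, 0.696, 0.718, 0.0]
ft_force: [-1.0, 0.8, -0.5]
opening: 0.0233
finger_force: 34.8
```

```bash
python3 - <<'E'
from h import *
s=monitor.read_state();p=s['position'];print(s['time'],p,yaw(s),s['opening'],s['ft_force'])
E
```

```text
8.8333 [ 0.60987153 -0.19193739  0.03703023] 91.76546705409046 0.023349951623121607 [-1.03858288  0.77904005 -0.47453658]
```

Request:
servo_tool(xyz=[[0, 0, 0.03], [0, 0, 0.05], [0, 0, 0.07], [0, 0, 0.08], [0, 0, 0.09], [0, 0, 0.095], [0, 0, 0.1], [0, 0, 0.1], [0, 0, 0.1]], dr=[[0, 0, 0], [0, 0, 0], [0, 0, 0], [0, 0, 0], [0, 0, 0], [0, 0, 0], [0, 0, 0], [0, 0, 0], [0, 0, 0]], grip=[-1, -1, -1, -1, -1, -1, -1, -1, -1])

```text
time: 9.58
position: [0.6098, -0.1919, 0.0218]
tcp_rot: [0.0, 0.696, 0.718, 0.0]
ft_force: [-1.5, -0.5, 1.8]
opening: 0.0232
finger_force: 35.3
```

Request:
servo_tool(xyz=[[0, 0, 0], [0, 0, 0], [0, 0, 0], [0, 0, 0], [0, 0, 0], [0, 0, 0], [0, 0, 0]], dr=[[0, 0, 0], [0, 0, 0], [0, 0, 0], [0, 0, 0], [0, 0, 0], [0, 0, 0], [0, 0, 0]], grip=[-0.4, -0.3, -0.2, -0.1, -0.05, -0.05, -0.05])

```text
time: 10.17
position: [0.6095, -0.1919, 0.0214]
tcp_rot: [0.0, 0.696, 0.718, 0.0]
ft_force: [1.3, 0.3, 1.4]
opening: 0.0405
finger_force: 0.0
```

Request:
servo_tool(xyz=[[0, 0, -0.05], [0, 0, -0.15], [0, 0, -0.3], [0, 0, -0.5], [0, 0, -0.7], [0, 0, -0.85], [0, 0, -0.85], [0, 0, -0.85]], dr=[[0, 0, 0], [0, 0, 0], [0, 0, 0], [0, 0, 0], [0, 0, 0], [0, 0, 0], [0, 0, 0], [0, 0, 0]], grip=[-0.05, -0.05, -0.05, -0.05, -0.05, -0.05, -0.05, -0.05])

```text
time: 10.83
position: [0.6099, -0.1923, 0.1507]
tcp_rot: [0.001, 0.696, 0.718, 0.0]
ft_force: [-0.3, -0.0, -0.8]
opening: 0.0404
finger_force: 0.0
```

```bash
python3 - <<'E'
from h import *
s=monitor.read_state();p=s['position'];print(s['time'],p,yaw(s),s['opening'],s['ft_force'])
# push start in front of lip: then low
plan(p,yaw(s),[(.505,-.17,.15,91.6),(.505,-.17,.05,91.6)])
E
```

```text
10.8333 [ 0.60991024 -0.19227534  0.15072121] 91.75080453904009 0.04043490059727224 [-0.34334301 -0.02352129 -0.82824281]
xyz [ 0.17  -0.695  0.005] dr z 0.002 rows>= 3
xyz [0.    0.    0.667] dr z -0.0 rows>= 3
```

Request:
servo_tool(xyz=[[0.05, -0.25, 0], [0.1, -0.5, 0], [0.15, -0.8, 0], [0.15, -0.8, 0], [0.15, -0.8, 0.2], [0.15, -0.8, 0.4], [0.15, -0.8, 0.55], [0.15, -0.8, 0.67], [0.15, -0.8, 0.67], [0.15, -0.8, 0.67]], dr=[[0, 0, 0], [0, 0, 0], [0, 0, 0], [0, 0, 0], [0, 0, 0], [0, 0, 0], [0, 0, 0], [0, 0, 0], [0, 0, 0], [0, 0, 0]], grip=[-1, -1, -1, -1, -1, -1, -1, -1, -1, -1], grip_force=20)

```text
time: 11.67
position: [0.4873, -0.1727, 0.0471]
tcp_rot: [-0.002, 0.696, 0.718, -0.001]
ft_force: [-0.5, -1.6, 1.1]
opening: 0.0
finger_force: 0.0
```

```bash
python3 - <<'E'
from h import *
s=monitor.read_state();p=s['position'];print(s['time'],p,yaw(s),s['opening'],s['ft_force'])
c=capture('side');t=capture('top')
A=cv2.resize(c['img'][90:210,230:340],None,fx=3.6,fy=3.6,interpolation=2)
B=cv2.resize(t['img'][100:220,300:405],None,fx=3.6,fy=3.6,interpolation=2)
cv2.imwrite('pics/g4.png',np.hstack([A,B])[:,:,::-1])
E
```

```text
11.6667 [ 0.48730533 -0.17265877  0.04710373] 91.78481169803452 1.5334372572610725e-07 [-0.52795018 -1.56138858  1.06304213]
```

View pics/g4.png

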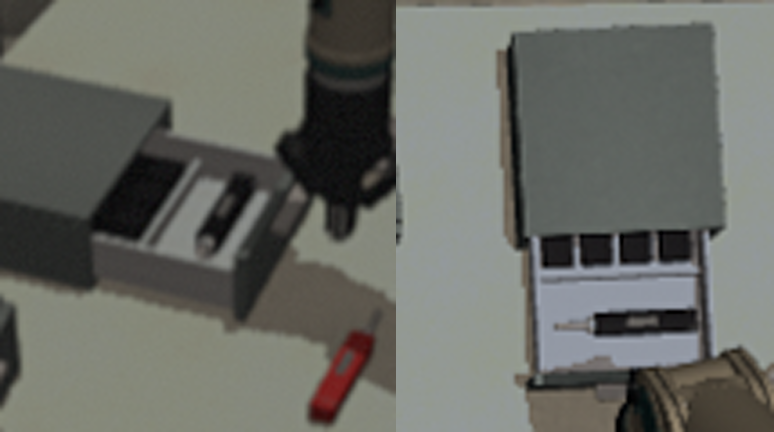

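The driver lies flat across the bay, at top (364,189). The knuckles stick out along the push direction, so I turn the tool a quarter turn so that they lie parallel to the drawer front.

Request:
servo_tool(xyz=[[0, 0, -0.05], [0, 0, -0.05], [0, 0, -0.05], [0, 0, -0.05], [0, 0, -0.05], [0, 0, -0.05], [0, 0, -0.05], [0, 0, -0.05], [0, 0, -0.05], [0, 0, -0.05], [0, 0, -0.05], [0, 0, -0.05], [0, 0, -0.05], [0, 0, -0.05], [0, 0, -0.05], [0, 0, -0.05]], dr=[[0, 0, 1], [0, 0, 1], [0, 0, 1], [0, 0, 1], [0, 0, 1], [0, 0, 1], [0, 0, 1], [0, 0, 1], [0, 0, 1], [0, 0, 1], [0, 0, 1], [0, 0, 1], [0, 0, 1], [0, 0, 1], [0, 0, 1], [0, 0, 1]], grip=[-1, -1, -1, -1, -1, -1, -1, -1, -1, -1, -1, -1, -1, -1, -1, -1])

```text
time: 13.1
position: [0.4892, -0.1731, 0.0565]
tcp_rot: [-0.0, 1.0, 0.016, 0.001]
ft_force: [-0.0, -0.0, -0.1]
opening: 0.0001
finger_force: 0.0
```

```bash
python3 - <<'E'
from h import *
s=monitor.read_state();p=s['position'];print(s['time'],p,yaw(s),s['joints'].round(2),s['ft_force'])
E
```

```text
13.1 [ 0.4892237  -0.17307402  0.05652155] 1.8798752435925838 [ 0.25  0.72  0.05  2.02 -0.09  0.4  -1.16] [-0.02212896 -0.02207271 -0.10437989]
```

Request:
servo_tool(xyz=[[0.05, 0, 0.02], [0.1, 0, 0.02], [0.14, 0, 0.02], [0.17, 0, 0.02], [0.19, 0, 0.02], [0.21, 0, 0.02], [0.23, 0, 0.02], [0.25, 0, 0.02], [0.27, 0, 0.02], [0.29, 0, 0.02], [0.31, 0, 0.02], [0.33, 0, 0.02], [0.36, 0, 0.02], [0.39, 0, 0.02], [0.42, 0, 0.02], [0.45, 0, 0.02], [0.48, 0, 0.02], [0.5, 0, 0.02], [0.51, 0, 0.02], [0.51, 0, 0.02]], dr=[[0, 0, 0], [0, 0, 0], [0, 0, 0], [0, 0, 0], [0, 0, 0], [0, 0, 0], [0, 0, 0], [0, 0, 0], [0, 0, 0], [0, 0, 0], [0, 0, 0], [0, 0, 0], [0, 0, 0], [0, 0, 0], [0, 0, 0], [0, 0, 0], [0, 0, 0], [0, 0, 0], [0, 0, 0], [0, 0, 0]], grip=[-1, -1, -1, -1, -1, -1, -1, -1, -1, -1, -1, -1, -1, -1, -1, -1, -1, -1, -1, -1])

```text
time: 14.77
position: [0.5663, -0.1708, 0.053]
tcp_rot: [0.0, 1.0, 0.016, 0.001]
ft_force: [0.1, 0.3, 0.7]
opening: 0.0001
finger_force: 0.0
```

```bash
python3 - <<'E'
from h import *
s=monitor.read_state();p=s['position'];print(s['time'],p,yaw(s),s['ft_force'])
c=capture('side');t=capture('top')
A=cv2.resize(c['img'][90:210,230:340],None,fx=3.6,fy=3.6,interpolation=2)
B=cv2.resize(t['img'][100:220,300:405],None,fx=3.6,fy=3.6,interpolation=2)
cv2.imwrite('pics/g5.png',np.hstack([A,B])[:,:,::-1])
E
```

```text
14.7667 [ 0.56625402 -0.17082774  0.05302033] 1.7778733393561432 [0.08110136 0.25714934 0.66133957]
```

View pics/g5.png

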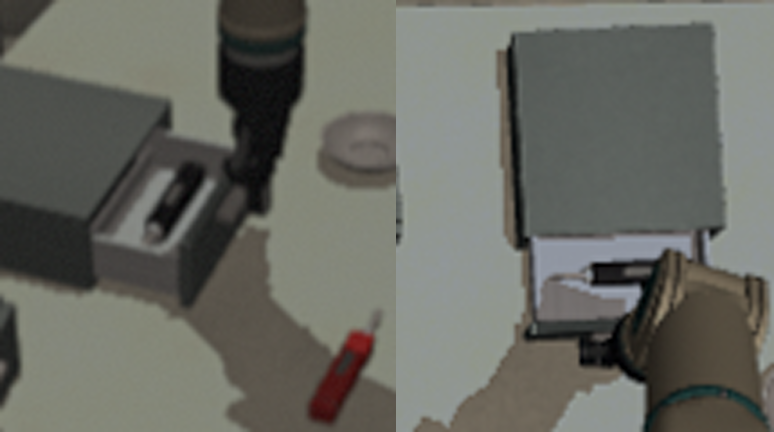

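The drawer is moving in with the driver still lying in the bay. Continue gently.

Request:
servo_tool(xyz=[[0.01, 0, 0], [0.03, 0, 0], [0.06, 0, 0], [0.09, 0, 0], [0.12, 0, 0], [0.15, 0, 0], [0.18, 0, 0], [0.21, 0, 0], [0.24, 0, 0], [0.27, 0, 0], [0.3, 0, 0], [0.32, 0, 0], [0.34, 0, 0], [0.36, 0, 0], [0.37, 0, 0], [0.37, 0, 0]], dr=[[0, 0, 0], [0, 0, 0], [0, 0, 0], [0, 0, 0], [0, 0, 0], [0, 0, 0], [0, 0, 0], [0, 0, 0], [0, 0, 0], [0, 0, 0], [0, 0, 0], [0, 0, 0], [0, 0, 0], [0, 0, 0], [0, 0, 0], [0, 0, 0]], grip=[-1, -1, -1, -1, -1, -1, -1, -1, -1, -1, -1, -1, -1, -1, -1, -1])

```text
time: 16.2
position: [0.6213, -0.1688, 0.0528]
tcp_rot: [-0.0, 1.0, 0.016, 0.0]
ft_force: [0.5, 0.1, 0.2]
opening: 0.0002
finger_force: 0.0
```

```bash
python3 - <<'E'
from h import *
s=monitor.read_state();p=s['position'];print(s['time'],p,yaw(s),s['ft_force'])
E
```

```text
16.2 [ 0.62133509 -0.16876461  0.05282065] 1.7837727028049295 [0.52173668 0.05906402 0.17413746]
```

Request:
servo_tool(xyz=[[0.01, 0, 0], [0.02, 0, 0], [0.03, 0, 0], [0.04, 0, 0], [0.05, 0, 0], [0.06, 0, 0], [0.07, 0, 0], [0.08, 0, 0], [0.09, 0, 0], [0.1, 0, 0]], dr=[[0, 0, 0], [0, 0, 0], [0, 0, 0], [0, 0, 0], [0, 0, 0], [0, 0, 0], [0, 0, 0], [0, 0, 0], [0, 0, 0], [0, 0, 0]], grip=[-1, -1, -1, -1, -1, -1, -1, -1, -1, -1])

```text
time: 17.03
position: [0.6357, -0.1685, 0.0528]
tcp_rot: [-0.0, 1.0, 0.015, -0.0]
ft_force: [-0.9, 0.7, 0.0]
opening: 0.0002
finger_force: 0.6
```

Request:
servo_tool(xyz=[[0.01, 0, 0], [0.02, 0, 0], [0.03, 0, 0], [0.035, 0, 0]], dr=[[0, 0, 0], [0, 0, 0], [0, 0, 0], [0, 0, 0]], grip=[-1, -1, -1, -1])

```text
time: 17.37
position: [0.6383, -0.1684, 0.0526]
tcp_rot: [-0.0, 1.0, 0.015, -0.003]
ft_force: [-7.5, 0.2, 6.0]
opening: 0.0
finger_force: 4.1
```

Request:
servo_tool(xyz=[[0.007, 0, 0], [0.014, 0, 0], [0.021, 0, 0], [0.028, 0, 0], [0.035, 0, 0], [0.042, 0, 0]], dr=[[0, 0, 0], [0, 0, 0], [0, 0, 0], [0, 0, 0], [0, 0, 0], [0, 0, 0]], grip=[-1, -1, -1, -1, -1, -1])

```text
time: 17.87
position: [0.6431, -0.1684, 0.0523]
tcp_rot: [-0.001, 1.0, 0.015, -0.004]
ft_force: [-6.8, 0.6, 3.1]
opening: -0.0001
finger_force: 3.4
```

Request:
servo_tool(xyz=[[0.007, 0, 0], [0.014, 0, 0], [0.021, 0, 0], [0.028, 0, 0], [0.035, 0, 0], [0.04, 0, 0]], dr=[[0, 0, 0], [0, 0, 0], [0, 0, 0], [0, 0, 0], [0, 0, 0], [0, 0, 0]], grip=[-1, -1, -1, -1, -1, -1])

```text
time: 18.37
position: [0.6511, -0.1683, 0.0526]
tcp_rot: [-0.0, 1.0, 0.015, -0.002]
ft_force: [-8.9, 0.8, 4.4]
opening: 0.0001
finger_force: 4.3
```

```bash
python3 - <<'E'
from h import *
s=monitor.read_state();p=s['position'];print(s['time'],p,s['ft_force'])
E
```

```text
18.3667 [ 0.65114729 -0.16828826  0.05260185] [-8.91295708  0.75163144  4.37017327]
```

Request:
servo_tool(xyz=[[0.005, 0, 0], [0.01, 0, 0], [0.015, 0, 0], [0.015, 0, 0]], dr=[[0, 0, 0], [0, 0, 0], [0, 0, 0], [0, 0, 0]], grip=[-1, -1, -1, -1])

```text
time: 18.7
position: [0.6511, -0.1683, 0.0526]
tcp_rot: [-0.0, 1.0, 0.015, -0.004]
ft_force: [-12.2, 1.2, 8.1]
opening: 0.0002
finger_force: 6.0
```

The force climbs with no further motion, so the drawer is at its stop. I back off slowly and look.

Request:
servo_tool(xyz=[[-0.01, 0, 0], [-0.03, 0, 0], [-0.06, 0, 0], [-0.12, 0, 0], [-0.25, 0, 0], [-0.4, 0, 0], [-0.6, 0, 0], [-0.8, 0, 0], [-0.8, 0, -0.2], [-0.8, 0, -0.5], [-0.8, 0, -0.5], [-0.8, 0, -0.5]], dr=[[0, 0, 0], [0, 0, 0], [0, 0, 0], [0, 0, 0], [0, 0, 0], [0, 0, 0], [0, 0, 0], [0, 0, 0], [0, 0, 0], [0, 0, 0], [0, 0, 0], [0, 0, 0]], grip=[-1, -1, -1, -1, -1, -1, -1, -1, -1, -1, -1, -1])

```text
time: 19.7
position: [0.5392, -0.1727, 0.1312]
tcp_rot: [0.001, 1.0, 0.015, 0.005]
ft_force: [0.7, 0.3, -0.1]
opening: 0.0002
finger_force: 0.0
```

```bash
python3 - <<'E'
from h import *
s=monitor.read_state();p=s['position'];print(s['time'],p,s['ft_force'])
c=capture('side');t=capture('top')
A=cv2.resize(c['img'][90:230,130:350],None,fx=1.8,fy=1.8,interpolation=2)
B=cv2.resize(t['img'][95:235,230:440],None,fx=1.8,fy=1.8,interpolation=2)
h=min(A.shape[0],B.shape[0])
cv2.imwrite('pics/g6.png',np.hstack([A[:h],B[:h]])[:,:,::-1])
for n,l in((c,'dish'),(c,'bottle'),(c,'phone'),(t,'dish'),(t,'phone')):
    print(l,[(np.round(d['rect']).tolist(),round(d['score'],2)) for d in find_in(l,n)][:1])
E
```

```text
19.7 [ 0.53918555 -0.17270879  0.13119259] [ 0.72946851  0.33505225 -0.10135901]
dish [([316.0, 116.0, 30.0, 24.0], 0.59)]
bottle []
phone [([372.0, 136.0, 47.0, 30.0], 0.6)]
dish [([408.0, 202.0, 22.0, 23.0], 0.62)]
phone [([409.0, 253.0, 18.0, 43.0], 0.79)]
```

View pics/g6.png

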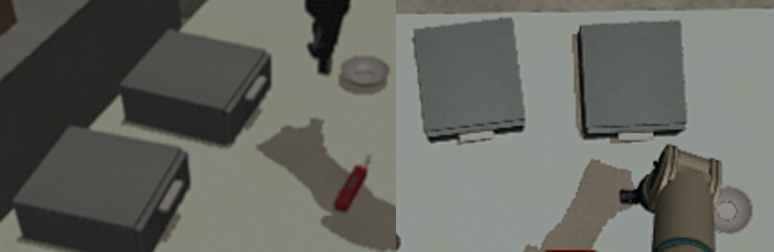

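Both drawers are shut alike and the dish and phone are unmoved. The network missed the bottle in this shot, but the arm never came near it.

```bash
python3 -c "
from station import job
print(job.job_done())"
```

```text
the job is handed in; nothing more can be done
None
```

The black driver lies flat across the front bay, the drawer is pushed home and appears seated at its catch, and the job was handed in at about 20 s of the 61 s allowed.

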